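# Unhook the block caddy and set it on the display turntable

### The job

Take the divided plywood caddy off its deep hook under the light bar, lifting it over the hook's upturned tip without wrenching the hook or knocking the light, and leave the sanding paddle hanging on the other hook. Carry the caddy upright to the round display turntable, lower it until you feel it rest there, set it down gently in the middle, and only then let go. The turntable's height has been set to an unknown level; do not disturb the other things on the bench.

Things in the scene. Friction and masses are not known exactly. Their poses are not given: they have to be found in the camera images.
- caddy: Plywood caddy, about 0.25 kg (0.17 to 0.35), hanging on one of the hooks. Origin: centre of its underside; z up, x along its short, y along its long side. Open box 70 (x) x 100 (y) x 45 mm high, split by a divider; fixed white blocks up to 60 mm high fill both halves. From the divider a strap rises, 8 mm thick in x, 38 mm wide in y, with the hanging window and above it the grip tab.
- eye_top (a point): On the caddy: middle of the upper edge of the window in its strap, 136 mm above its underside. The window is 24 mm wide (y) and 56 mm high (80 to 136 mm above the underside); the hook passes through it along x and this edge rests on the hook's seat.
- tab (a point): On the caddy: middle of its grip tab of darker wood, the place to grip, 162 mm above the underside. The tab is 14 mm thick in x and 30 mm wide in y, from 144 to 178 mm above the underside; grip it across the 30 mm. The hook's tip stands 24 mm in front of the strap, so keep the fingers to either side of it.
- paddle: The thing to leave hanging on the other hook: sanding paddle with the same strap, window and grip tab, but below it only a flat square block 75 x 75 mm, 18 mm thick with cork on its front face. Origin: centre of its underside, axes as the caddy's.
- rack: Fixed steel rail 300 mm long, 16 mm thick, at height 258 mm on two 18 mm posts at its y = +-150 mm. Origin: on the bench under the rail; x points away from the hook tips, y along the rail. Hooks of 8 mm wire at y = +-70 mm point along -x (roughly towards the robot); each has a level seat from x = -30 to -50 mm, wire top at height 250 mm, then turns up at x = -64 mm.
- tip_left (a point): Top of the upturned tip of the hook at the rack's y = +70 mm, 34 mm above its seat; front at the rack's x = -68 mm. A hung thing must rise over 34 mm, and less than about 48 mm (there the window's lower edge meets the wire), to come off along the rack's -x.
- tip_right (a point): Top of the upturned tip of the hook at the rack's y = -70 mm, 34 mm above its seat; front at the rack's x = -68 mm. A hung thing must rise over 34 mm, and less than about 48 mm (there the window's lower edge meets the wire), to come off along the rack's -x.
- light: Fixed light bar over the hooks, part of the rack: 45 mm deep, 340 mm long, 28 mm high. Origin: over the rail at the height of its underside, axes as the rack's; underside 441 mm above the bench, from x = -55 to -10 mm. It leaves no room for a gripper straight above the hung things: come in under it from the robot's side, the tool tilted about 30 degrees.
- seat_left (a point): Middle of the seat of the hook at the rack's y = +70 mm, on the wire's upper side
- seat_right (a point): Middle of the seat of the hook at the rack's y = -70 mm, on the wire's upper side
- stand: Round display turntable, locked: wooden disc 150 mm across, 10 mm thick, on a column and a 120 mm round foot. Origin: centre of the foot's underside; the disc is centred above it. The height of the disc's upper side is set anew each time, 85 to 130 mm above the bench, and is not told; friction holds it up to 60 N. The disc sits on a rubber cushion: it gives 1 mm per 2 N, 12 mm at most.
- block_model: Fixed white-block town model on a 130 mm square board, up to 62 mm high; it stands on the side of the bench opposite the turntable. Origin: centre of its underside.
- tape: Loose roll of tape, 76 mm diameter, 22 mm high, lying flat. Origin: centre of its underside.
- house: Loose small model house, 36 x 50 mm, 38 mm high. Origin: centre of its underside.
- glue: Loose white bottle, 52 mm diameter, 120 mm high. Origin: centre of its underside.
- cup: Loose ceramic cup, 72 mm diameter, 90 mm high. Origin: centre of its underside.
- sanding_block: Loose cork block 90 x 45 x 30 mm. Origin: centre of its underside.
- set_bar: Loose steel bar 160 x 30 x 12 mm, lying. Origin: centre of its underside.
There are look-alikes about, which are no part of the job. Leave any turquoise look-alike of the stand alone.

How it is judged (in metres and radians):
On the way, in this order (a step that is already met when the one before it is completed fails the run):
1. the caddy, held in the gripper, is off the hook and drawn clear of its tip (x of caddy in the frame of rack below -0.1 m and height (world z) of caddy above 0.05 m and contact force between the fingers and caddy above 0.5 N and contact force between caddy and rack below 0.1 N), for 0.1 s.
2. the caddy rests on the turntable while still held (contact force between caddy and stand above 0.3 N and contact force between the fingers and caddy above 0.5 N), for 0.1 s.
At the end, for the whole second after the job is handed in: The caddy stands upright (within 0.1 rad) and still on the turntable, its centre within 20 mm of the turntable's centre, released; the paddle still hangs on its hook, within 50 mm of where it was (contact force between caddy and stand above 0.5 N and horizontal distance between caddy and stand below 0.02 m and angle between caddy's own z axis and vertical below 0.1 rad and linear speed of caddy below 0.02 m/s and distance of paddle from where it was at the start of the episode below 0.05 m and contact force between paddle and rack above 0.3 N); the robot touches nothing.
It fails at once if the caddy wrenched against the rack (over 25 N) (contact force between caddy and rack above 25 N).
It fails at once if the light bar struck (over 8 N) (contact force between light and anything else above 8 N).
It fails at once if the caddy slammed or pressed hard on the turntable (over 25 N) (contact force between caddy and stand above 25 N).
It fails at once if the caddy tipped over (beyond 0.7 rad) (angle between caddy's own z axis and vertical above 0.7 rad).
It fails at once if another thing on the bench disturbed (moved over 30 mm) (distance of any of tape, house, glue, cup, sanding_block, set_bar from where it was at the start of the episode above 0.03 m).
It also fails if it takes over 53 s, if anything falls off the work surface, if the arm or the gripper's body presses on something with over 40 N, if the wrist force passes 120 N, or if a joint passes its speed limit or range.

### The arm

A 6-joint arm with a two-finger parallel gripper is mounted at the origin on the work surface. World frame = base frame: x ahead of the robot, y to its left, z up, the work surface at z = 0. Lengths are in mm, angles in rad, forces in N, time in s.
With the tool pointing down it reaches from about 400 to 925 mm from the base axis. Payload 12.5 kg.
Tool frame: the origin (TCP) lies on the centre line of the jaws, within the pads' length; the fingertips stand 25 mm ahead of it and the grasp point (between the pads) lies 6 mm ahead of it (env.tip_extent is the distance from the TCP to the fingertips, in mm); x points along the fingers, z is the direction in which the jaws open and shut, and the axes are right-handed (so a half turn about x gives the same grasp; the last joint's range is limited). The gripper opens to 95 mm and grips with 3 to 60 N. Pads are 20 mm wide; open, the fingers measure 119 mm over their backs; the gripper's body (75 mm by 180 mm) begins 59 mm behind the grasp point.
Start: joints at [-1.259, 0.491, 1.559, -0, 1.092, -0.106], TCP at [253.618, -571.246, 239.661] pointing down, gripper open.
Joint ranges: [-3.1, 3.1], [-0.84, 2.19], [0.05, 2.79], [-1.13, 4.28], [0.06, 2.93], [-2.69, 2.69]. Speed limits (rad/s): [2.22, 2.22, 2.79, 3.14, 3.14, 3.14].

### API

Orientations are given as [roll, pitch, yaw] about the fixed x, y, z axes, in that order (R = Rz(yaw) Ry(pitch) Rx(roll)).
In Python, from cell import env gives the robot as it stands.
- The arm moves only by the tool step_arm, never from a script. Its argument "rows" is a list of rows, each a list of 6 numbers: the shift along the tool's x, y, z in mm, then the turn, a rotation vector about the tool's x, y, z in rad. In form: [[x, y, z, wx, wy, wz], ...]. A call has 1 to 8 rows; each row shifts and turns the pose as measured when the row begins, along the tool's axes as they then stand; what a row does not reach is not made up. A row lasts 1/8 s, in which the tool goes at most 62.5 mm and 10.7 degrees, less where a joint would pass 70% of its speed; a pose out of reach is approached as far as the arm can. A call is refused whole if a number of a shift passes 62.5 or a number of a turn 0.188, either way. A call with a gripper value outside its range is refused whole. "grip" is the finger opening in mm, from 0 to 95.1, set as the call begins (left out, the last holds). The fingers move at their own pace and stop on an object; the grip force is fixed at half the most. Time passes only in rows, so rows that do not move let the fingers close. It gives the time, the measured TCP pose, the force and the opening at its end, in the units of the state.
- env.state(): the state, without advancing time (a new reading comes with each control period).
- env.read_camera(name): name is "side" or "top"; returns the picture (400x640x3 uint8, red, green, blue); there is no depth.
- env.get_calibration(name): a dict with "fx", "fy", "cx", "cy" (pixels), "pose" (4x4, takes a point from camera to world coordinates). Camera axes: x right, y down, z forward; pixel columns grow to the right and rows downward; lengths in mm; the calibration is good to about 2 mm. A picture is of the moment at which its call begins. get_calibration takes no time and is no camera call.
- env.job_done(): hands the job in, once; it reports no verdict.
The state is a dict: "t": time; "joints": joint angles; "qvel": joint speeds; "tau": joint torques, N m; "eef_pos": TCP position; "tcp_rot": TCP orientation; "ft_force": force on the tool from outside, world axes, zero at the start; "moment": the same for the moment, N m; "opening": opening from 0.0 (shut) to 1.0 (fully open).
Only numpy, scipy, OpenCV 4.12 (cv2) and the standard library are available. Lean on these libraries where they do the work, as an engineer would, in place of code of your own. Each camera call takes 0.05 s, during which the arm holds its last target.

## Working session

There is one attempt and no reset: what is moved stays moved. The work goes in short steps, Python scripts to look and compute and a tool call to move; the robot and the scene stay as the last step left them, time stands still between calls to the robot, and variables do not carry over. Pictures are saved under pics/ and viewed, and the job is handed in when it is done.

Besides the shell and the picture viewer there is one more tool, called after "Emit:" as name(argument=value, ...) on one line, values as JSON. step_arm: Moves the arm, as the interface text tells. Its arguments: {"type":"object","properties":{"rows":{"type":"array","items":{"type":"array","items":{"type":"number"}}},"grip":{"type":"number"}},"required":["rows"]}

```bash
mkdir -p pics; ls
python3 - <<'E'
from cell import env
import cv2
print(env.state())
for n in("side","top"):
    im=env.read_camera(n); cv2.imwrite(f"pics/{n}0.png",im[:,:,::-1]); c=env.get_calibration(n); print(n,c)
E
```

```text
pics
{'t': 0.0, 'joints': array([-1.25860035e+00,  4.91536764e-01,  1.55946312e+00, -1.74045238e-05,
        1.09169562e+00, -1.05591670e-01]), 'qvel': array([-1.10675743e-03,  5.49870655e-05,  2.80654690e-03,  9.26579638e-04,
       -1.33716818e-03,  1.43002392e-03]), 'tau': array([ 2.72305388e-04, -6.12643504e+01, -2.58182162e+01,  6.92427484e-02,
        4.81717160e-02, -7.08846324e-05]), 'eef_pos': array([ 253.54024613, -571.01979205,  239.07118951]), 'tcp_rot': array([3.04999669, 1.56969337, 1.89699604]), 'ft_force': array([-0.22035562,  0.69146656,  1.14633702]), 'moment': array([-0.01042718,  0.0188425 , -0.04409271]), 'opening': 0.9980993285149251}
side {'fx': 362.87471083640264, 'fy': 362.87471083640264, 'cx': 323.0403627500122, 'cy': 197.14065186740382, 'pose': array([[-7.01712789e-01, -4.16016014e-01,  5.78385544e-01,
        -1.69789231e+02],
       [-7.12410879e-01,  4.00185778e-01, -5.76473835e-01,
         7.11714935e+02],
       [ 8.36067825e-03, -8.16567216e-01, -5.77189813e-01,
         9.67964919e+02],
       [ 0.00000000e+00,  0.00000000e+00,  0.00000000e+00,
         1.00000000e+00]])}
top {'fx': 440.7447609387924, 'fy': 440.7447609387924, 'cx': 313.8731617327496, 'cy': 195.2376868013389, 'pose': array([[ 1.85631232e-04, -9.97223986e-01,  7.44599773e-02,
         4.32264462e+02],
       [-9.99994777e-01,  5.51480183e-05,  3.23160439e-03,
        -1.30947376e+00],
       [-3.22673973e-03, -7.44601883e-02, -9.97218767e-01,
         1.71654734e+03],
       [ 0.00000000e+00,  0.00000000e+00,  0.00000000e+00,
         1.00000000e+00]])}
```

View pics/side0.png

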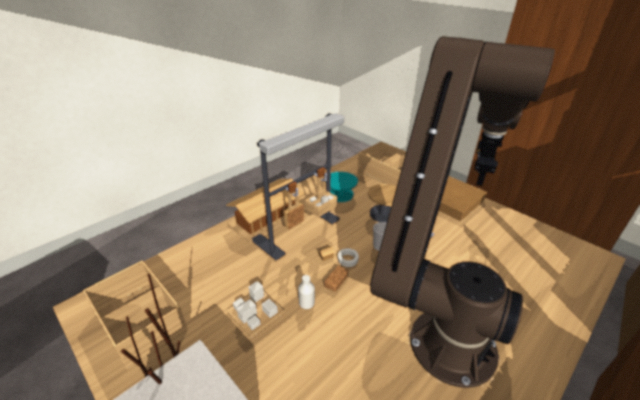

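View pics/top0.png

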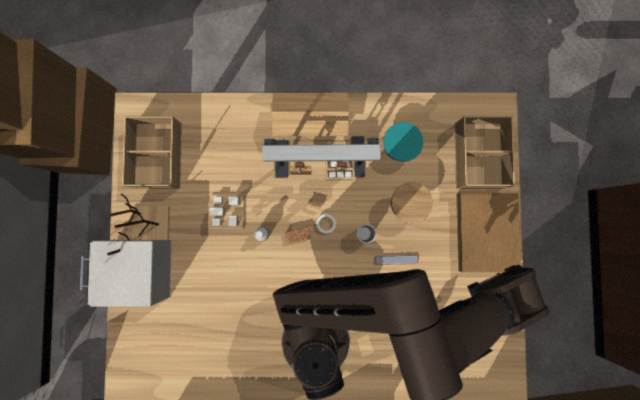

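Run:
```python
import cv2
a=cv2.imread("pics/top0.png")[120:280,250:450]; cv2.imwrite("pics/top0c.png",cv2.resize(a,None,fx=4,fy=3.75*4/3.75,interpolation=cv2.INTER_CUBIC)[:600])
a=cv2.imread("pics/side0.png")[100:250,220:400]; cv2.imwrite("pics/side0c.png",cv2.resize(a,None,fx=4,fy=4,interpolation=cv2.INTER_CUBIC))
```

```text
(no output)
```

View pics/top0c.png

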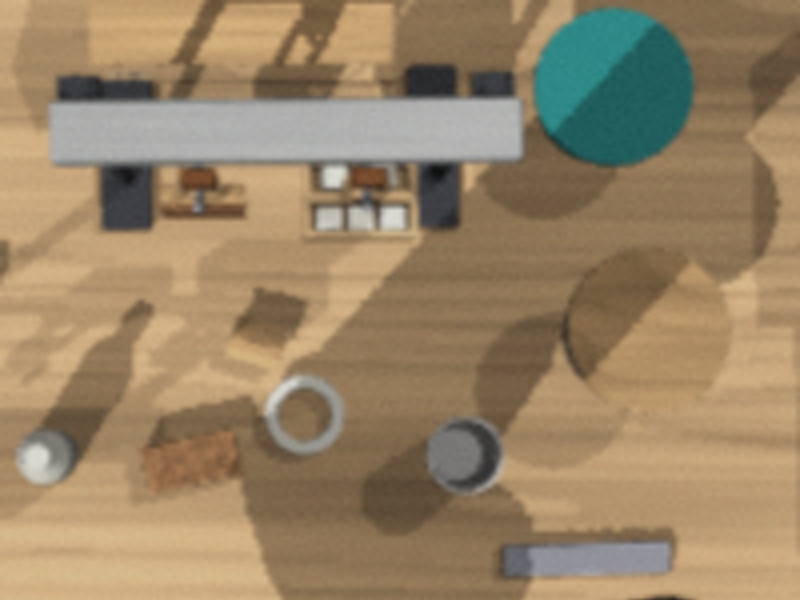

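View pics/side0c.png

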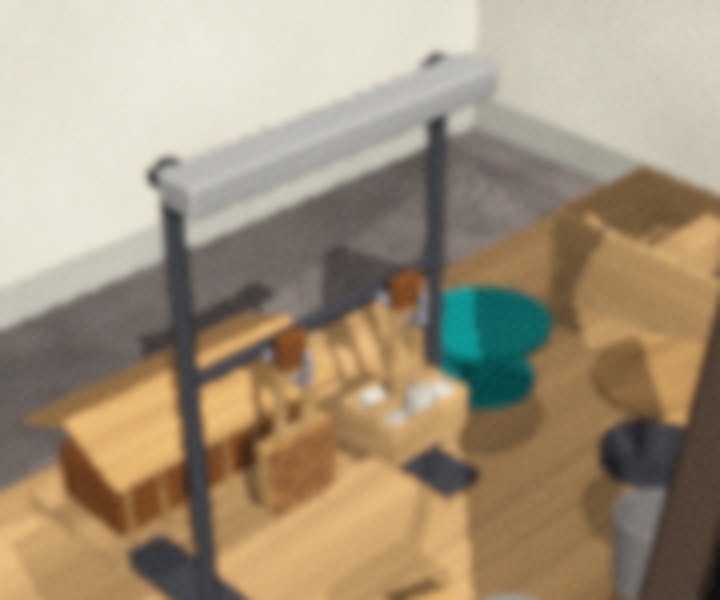

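```bash
cat > h.py <<'E'
import numpy as np, cv2
from cell import env
def ray(n,u,v):
    c=env.get_calibration(n);P=np.array(c["pose"]);d=P[:3,:3]@np.array([(u-c["cx"])/c["fx"],(v-c["cy"])/c["fy"],1.]);return P[:3,3],d
def onz(n,u,v,z):
    o,d=ray(n,u,v);return o+d*(z-o[2])/d[2]
def proj(n,p):
    c=env.get_calibration(n);P=np.array(c["pose"]);q=P[:3,:3].T@(np.array(p)-P[:3,3]);return c["fx"]*q[0]/q[2]+c["cx"],c["fy"]*q[1]/q[2]+c["cy"]
def tri(a,b):
    (o1,d1),(o2,d2)=ray(*a),ray(*b)
    s=np.linalg.lstsq(np.stack([d1,-d2],1),o2-o1,rcond=None)[0]
    p,q=o1+s[0]*d1,o2+s[1]*d2;return (p+q)/2,np.linalg.norm(p-q)
E
python3 - <<'E'
from h import *
np.set_printoptions(precision=1,suppress=True)
top=cv2.imread("pics/top0.png");side=cv2.imread("pics/side0.png")
H=cv2.cvtColor(top,cv2.COLOR_BGR2HSV)
# light
m=((H[:,:,1]<45)&(H[:,:,2]>110)).astype(np.uint8); m[:130]=0;m[170:]=0;m[:,:255]=0;m[:,390:]=0
n,l,s,c=cv2.connectedComponentsWithStats(m);i=1+np.argmax(s[1:,4]);print("light",s[i])
cn=cv2.findContours((l==i).astype(np.uint8),0,2)[0][0]
r=cv2.minAreaRect(cn);b=cv2.boxPoints(r);print(r)
B=np.array([onz("top",*p,469) for p in b]);print(B); print([np.linalg.norm(B[k]-B[(k+1)%4]) for k in range(4)])
# tabs
for nm,im,roi in(("top",top,(155,172,285,360)),("side",side,(160,200,270,335))):
    h=cv2.cvtColor(im,cv2.COLOR_BGR2HSV)
    y0,y1,x0,x1=roi;q=h[y0:y1,x0:x1];m=(((q[:,:,0]<13)|(q[:,:,0]>172))&(q[:,:,1]>120)&(q[:,:,2]<150)).astype(np.uint8)
    n,l,s,c=cv2.connectedComponentsWithStats(m)
    for k in range(1,n):
        if s[k,4]>8: print(nm,s[k]+[x0,y0,0,0,0],c[k]+[x0,y0])
# disc
print(H[195:210:5,395:430:5].tolist())
E
```

```text
light [ 262  144  119   23 1949]
((321.0, 155.0), (22.0, 118.0), 90.0)
[[ 672.6  151.3  469. ]
 [ 672.5 -186.5  469. ]
 [ 609.  -185.8  469. ]
 [ 609.1  150.8  469. ]]
[np.float64(337.83475122864445), np.float64(63.45479600070728), np.float64(336.56944747159866), np.float64(63.50932982450697)]
top [296 162   7   5  23] [299.  164.2]
top [338 162   8   5  30] [341.4 163.6]
side [317 168   8   9  43] [320.4 171.7]
side [288 182   8   9  43] [291.8 185.9]
[[[17, 112, 112], [16, 115, 113], [16, 111, 122], [17, 117, 120], [17, 110, 172], [16, 108, 170], [16, 113, 169]], [[15, 119, 133], [17, 118, 130], [17, 116, 128], [17, 115, 166], [17, 111, 183], [17, 111, 190], [17, 107, 188]], [[17, 118, 121], [16, 114, 132], [17, 109, 173], [18, 112, 185], [16, 109, 180], [16, 111, 175], [17, 112, 176]]]
```

Run:
```python
from h import *
np.set_printoptions(precision=1,suppress=True)
top=cv2.imread("pics/top0.png")
g=top.astype(float);sat=g.max(2)-g.min(2)
# gray bar: per column front edge subpixel
V=g.mean(2);S=sat
pts=[]
for u in list(range(268,276))+list(range(310,328))+list(range(302,310)):
    col=S[150:170,u]; # saturation low in bar, high in wood
    k=[j for j in range(len(col)-1) if col[j]<25 and col[j+1]>=25]
    if k: j=k[0];pts.append((u,150+j+(25-col[j])/(col[j+1]-col[j])))
pts=np.array(pts);a=np.polyfit(pts[:,0],pts[:,1],1);print("front",a,np.polyval(a,[262,321,380]),np.std(pts[:,1]-np.polyval(a,pts[:,0])))
pts=[]
for u in range(282,350):
    col=S[138:152,u]
    k=[j for j in range(len(col)-1) if col[j]>=25 and col[j+1]<25]
    if k: j=k[0];pts.append((u,138+j+(25-col[j])/(col[j+1]-col[j])))
pts=np.array(pts);b=np.polyfit(pts[:,0],pts[:,1],1);print("back",b,np.polyval(b,[262,321,380]))
for row in(150,153,156):
    print([ (u) for u in range(255,390) if (S[row,u]<25)!=(S[row,u+1]<25)])
for u,v in((262.5,0),(380.7,0)):
    print(onz("top",u,np.polyval(a,u),469),onz("top",u,np.polyval(b,u),469))
for n,t,s in(("paddle",(299.,164.2),(291.8,185.9)),("caddy",(341.4,163.6),(320.4,171.7))):
    print(n,tri(("top",*t),("side",*s)),onz("side",*s,276),onz("top",*t,290))
# disc edges via contour picture
```

```text
front [ -0.  167.6] [161.6 160.2 158.8] 0.9811523008276987
back [  0.  134.4] [142.2 143.9 145.6]
[261, 380]
[262, 380, 385, 386]
[262, 380, 388, 389]
[621.9 149.5 469. ] [677.9 150.  469. ]
[ 629.6 -188.   469. ] [ 667.7 -188.4  469. ]
paddle (array([642.7,  52.9, 278.4]), np.float64(1.7483253362506577)) [646.2  51.2 276. ] [640.3  51.9 290. ]
caddy (array([645.1, -86.7, 275.7]), np.float64(1.8305150784291002)) [645.5 -85.8 276. ] [642.3 -86.5 290. ]
```

Run:
```python
from h import *
np.set_printoptions(precision=1,suppress=True)
print(onz("top",262,161.2,441),onz("top",380,160.5,441),onz("top",262,145.5,469),onz("top",380,144.5,469))
# hook tips px in crop: left (200,200)->(300,170), right (368,195)
print(onz("top",250+199/4,120+205/4,284),onz("top",250+368/4,120+200/4,284))
for z in(85,108,130):
    print(z,onz("top",412,202.5,z),[150*440.7/np.dot(onz("top",412,202.5,z)-ray("top",412,202.5)[0],np.array(env.get_calibration("top")["pose"])[:3,2])])
top=cv2.imread("pics/top0.png")
a=cv2.resize(top[170:235,375:450],None,fx=8,fy=8,interpolation=cv2.INTER_CUBIC)
for k in range(0,75,10): cv2.putText(a,str(375+k),(k*8,10),0,.4,(0,0,255),1);cv2.line(a,(k*8,0),(k*8,520),(0,0,255),1)
for k in range(0,65,10): cv2.putText(a,str(170+k),(0,k*8+10),0,.4,(0,0,255),1);cv2.line(a,(0,k*8),(600,k*8),(0,0,255),1)
cv2.imwrite("pics/disc.png",a)
```

```text
[627.2 154.3 441. ] [ 629.1 -190.1  441. ] [668.3 151.3 469. ] [ 671.  -186.5  469. ]
[618.   49.6 284. ] [622.  -88.7 284. ]
85 [ 527.1 -359.6   85. ] [np.float64(40.4828836107146)]
108 [ 525.8 -354.5  108. ] [np.float64(41.06173280064802)]
130 [ 524.5 -349.7  130. ] [np.float64(41.63111897683918)]
```

View pics/disc.png

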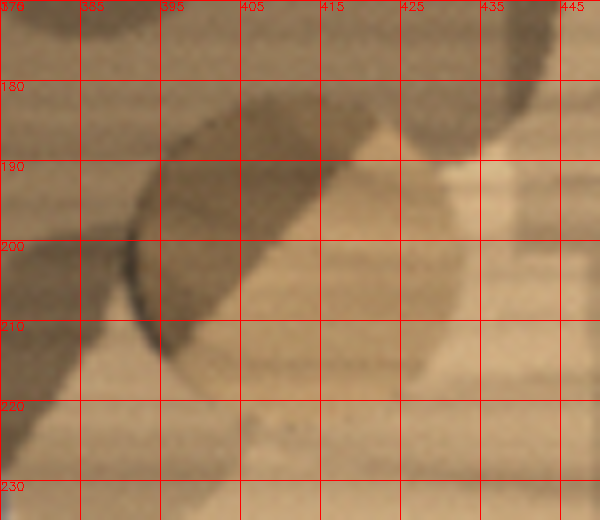

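```bash
cat >> h.py <<'E'
from scipy.spatial.transform import Rotation as Ro
def Rt(tilt,yaw=0,flip=1):
    a=np.array([np.sin(tilt),0,-np.cos(tilt)]);z=np.array([0,1.,0])*flip;y=np.cross(z,a)
    return Ro.from_euler('z',yaw)*Ro.from_matrix(np.stack([a,y,z],1))
def cur():
    s=env.state();R=Ro.from_euler('xyz',s["tcp_rot"]);p=np.array(s["eef_pos"]);return s,p,R,p+6*R.as_matrix()[:,0]
def plan(g,R1,n):
    s,p,R,_=cur();g=np.array(g,float);p1=g-6*R1.as_matrix()[:,0]
    rv=(R.inv()*R1).as_rotvec();out=[]
    for i in range(n):
        Ri=R*Ro.from_rotvec(rv*i/n);out.append(np.r_[Ri.inv().apply((p1-p)/n),rv/n])
    out=np.array(out);print("rotdeg",np.degrees(np.linalg.norm(rv)),"dist",np.linalg.norm(p1-p))
    for r in out:print([round(float(x),1) for x in r[:3]],[round(float(x),3) for x in r[3:]])
def rep():
    s,p,R,g=cur();print("t",round(s["t"],2),"tcp",p.round(1),"grasp",g.round(1),"a",R.as_matrix()[:,0].round(3),"z",R.as_matrix()[:,2].round(3),"F",s["ft_force"].round(1),"M",s["moment"].round(2),"op",round(95.1*s["opening"],1),"q",s["joints"].round(2))
E
python3 - <<'E'
from h import *
rep()
for f in(1,-1): plan([581,-86.5,361],Rt(0.7,0,f),12)
E
```

```text
t 0.1 tcp [ 253.6 -571.   239.1] grasp [ 253.6 -571.   233.1] a [-0.     0.001 -1.   ] z [ 0.406 -0.914 -0.001] F [ 0.   0.1 -0. ] M [-0.04 -0.03 -0.02] op 95.0 q [-1.26  0.49  1.56  0.    1.09 -0.11]
rotdeg 157.55422558969914 dist 596.2155240540798
[-10.5, 41.0, -26.0] [-0.215, -0.078, -0.017]
[-12.9, 45.3, -15.7] [-0.215, -0.078, -0.017]
[-14.5, 47.3, -4.7] [-0.215, -0.078, -0.017]
[-15.2, 46.8, 6.6] [-0.215, -0.078, -0.017]
[-15.0, 44.0, 17.6] [-0.215, -0.078, -0.017]
[-13.9, 38.9, 27.7] [-0.215, -0.078, -0.017]
[-12.0, 31.7, 36.3] [-0.215, -0.078, -0.017]
[-9.3, 23.0, 43.0] [-0.215, -0.078, -0.017]
[-6.0, 13.1, 47.5] [-0.215, -0.078, -0.017]
[-2.3, 2.6, 49.6] [-0.215, -0.078, -0.017]
[1.6, -8.1, 49.0] [-0.215, -0.078, -0.017]
[5.5, -18.2, 45.9] [-0.215, -0.078, -0.017]
rotdeg 46.45707099115831 dist 596.2155240540798
[-10.5, 41.0, -26.0] [0.033, -0.012, 0.057]
[-8.5, 40.7, -27.2] [0.033, -0.012, 0.057]
[-6.5, 40.2, -28.5] [0.033, -0.012, 0.057]
[-4.6, 39.5, -29.7] [0.033, -0.012, 0.057]
[-2.7, 38.7, -31.0] [0.033, -0.012, 0.057]
[-0.9, 37.8, -32.3] [0.033, -0.012, 0.057]
[0.9, 36.7, -33.5] [0.033, -0.012, 0.057]
[2.5, 35.4, -34.7] [0.033, -0.012, 0.057]
[4.1, 34.1, -35.9] [0.033, -0.012, 0.057]
[5.5, 32.6, -37.1] [0.033, -0.012, 0.057]
[6.9, 31.0, -38.2] [0.033, -0.012, 0.057]
[8.2, 29.2, -39.3] [0.033, -0.012, 0.057]
```

Emit:
step_arm(rows=[[-25, 40, -26, 0.033, -0.012, 0.057], [-22, 40, -27, 0.033, -0.012, 0.057], [-18, 40, -28, 0.033, -0.012, 0.057], [-12, 40, -30, 0.033, -0.012, 0.057], [-3, 39, -31, 0.033, -0.012, 0.057], [-1, 38, -32, 0.033, -0.012, 0.057], [1, 37, -33, 0.033, -0.012, 0.057], [2, 35, -35, 0.033, -0.012, 0.057]], grip=62)

```text
t: 1.1
eef_pos: [470.0, -242.9, 374.2]
tcp_rot: [1.52, 1.093, 0.083]
ft_force: [1.6, -0.4, 0.6]
opening: 0.654
```

Run:
```python
from h import *
rep()
im=env.read_camera("side")[:,:,::-1]; cv2.imwrite("pics/side1.png",im)
plan([581,-86.5,361],Rt(0.7,0,-1),6)
```

```text
t 1.1 tcp [ 470.  -242.9  374.2] grasp [ 472.7 -242.6  368.8] a [ 0.458  0.038 -0.888] z [ 0.128 -0.992  0.023] F [ 1.6 -0.4  0.6] M [-0.07  0.2  -0.01] op 62.2 q [-0.77  0.11  1.83  0.45  0.93  0.45]
rotdeg 14.508731908374005 dist 186.10361911405175
[10.6, 17.9, -23.0] [0.02, -0.009, 0.036]
[11.0, 17.0, -23.5] [0.02, -0.009, 0.036]
[11.4, 16.1, -23.9] [0.02, -0.009, 0.036]
[11.8, 15.2, -24.3] [0.02, -0.009, 0.036]
[12.1, 14.3, -24.7] [0.02, -0.009, 0.036]
[12.4, 13.4, -25.1] [0.02, -0.009, 0.036]
```

View pics/side1.png

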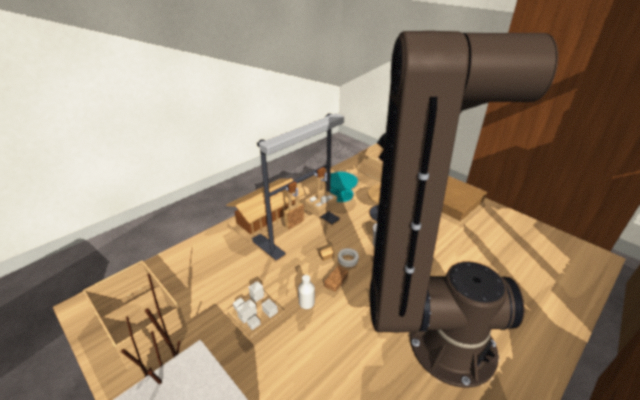

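Emit:
step_arm(rows=[[10, 18, -23, 0.02, -0.009, 0.036], [11, 17, -23, 0.02, -0.009, 0.036], [11, 16, -24, 0.02, -0.009, 0.036], [12, 15, -24, 0.02, -0.009, 0.036], [12, 14, -25, 0.02, -0.009, 0.036], [12, 13, -25, 0.02, -0.009, 0.036], [0, 0, 0, 0, 0, 0]])

```text
t: 2.02
eef_pos: [578.4, -80.4, 365.3]
tcp_rot: [1.573, 0.867, -0.001]
ft_force: [-0.8, -0.0, -1.4]
opening: 0.651
```

Run:
```python
from h import *
rep()
im=env.read_camera("side")[:,:,::-1]; cv2.imwrite("pics/side2.png",cv2.resize(im[90:260,220:420],None,fx=3.5,fy=3.5,interpolation=cv2.INTER_CUBIC))
im=env.read_camera("top")[:,:,::-1]; cv2.imwrite("pics/top2.png",im)
plan([581,-86.5,361],Rt(0.7,0,-1),2)
plan([645,-86.5,284],Rt(0.7,0,-1),6)
```

```text
t 2.02 tcp [578.4 -80.4 365.3] grasp [582.2 -80.4 360.7] a [ 0.647 -0.001 -0.762] z [-0.003 -1.    -0.002] F [-0.8 -0.  -1.4] M [0.02 0.34 0.03] op 62.0 q [-0.34  0.13  1.92  0.5   0.47  0.86]
rotdeg 0.33667134152421957 dist 4.7374626327677225
[-0.2, -0.4, 2.3] [-0.002, 0.001, -0.002]
[-0.2, -0.4, 2.3] [-0.002, 0.001, -0.002]
rotdeg 0.33667134152421957 dist 99.80946405128407
[16.6, -0.3, 0.7] [-0.001, 0.0, -0.001]
[16.6, -0.3, 0.7] [-0.001, 0.0, -0.001]
[16.6, -0.3, 0.8] [-0.001, 0.0, -0.001]
[16.6, -0.3, 0.8] [-0.001, 0.0, -0.001]
[16.6, -0.3, 0.8] [-0.001, 0.0, -0.001]
[16.6, -0.3, 0.8] [-0.001, 0.0, -0.001]
```

View pics/side2.png

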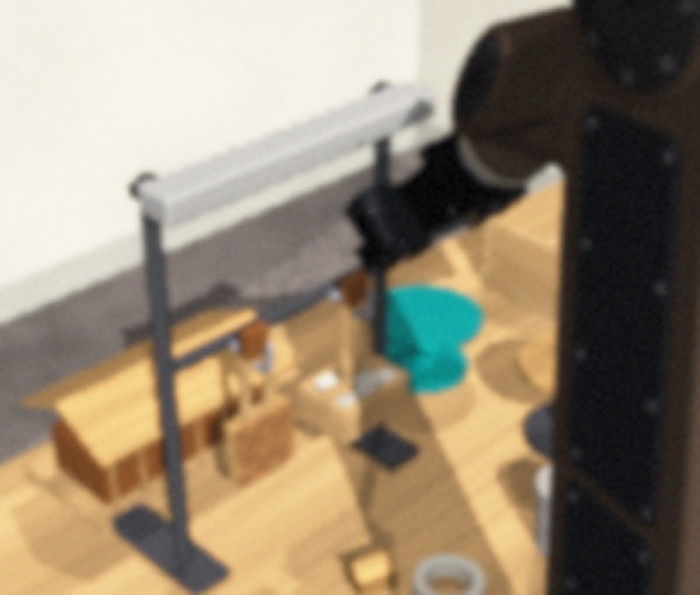

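View pics/top2.png

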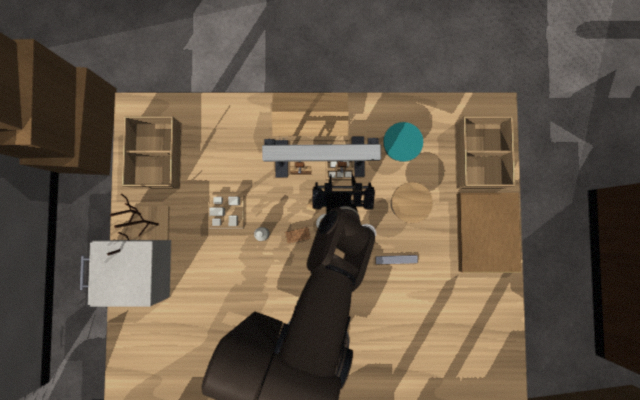

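Emit:
step_arm(rows=[[0, -1, 4, 0, 0, 0], [16, 0, 1, 0, 0, 0], [16, 0, 1, 0, 0, 0], [16, 0, 0, 0, 0, 0], [10, 0, 0, 0, 0, 0], [0, 0, 0, 0, 0, 0]])

```text
t: 2.88
eef_pos: [617.1, -91.2, 316.6]
tcp_rot: [1.572, 0.869, -0.006]
ft_force: [0.2, 0.5, 0.5]
opening: 0.654
```

Run:
```python
from h import *
rep()
im=env.read_camera("side")[:,:,::-1]; cv2.imwrite("pics/side3.png",cv2.resize(im[110:230,270:390],None,fx=5,fy=5,interpolation=cv2.INTER_CUBIC))
im=env.read_camera("top")[:,:,::-1]; cv2.imwrite("pics/top3.png",cv2.resize(im[130:230,280:450],None,fx=4.5,fy=4.5,interpolation=cv2.INTER_CUBIC))
plan([645,-86.5,284],Rt(0.7,0,-1),3)
```

```text
t 2.88 tcp [617.1 -91.2 316.6] grasp [620.9 -91.2 312. ] a [ 0.646 -0.004 -0.764] z [-0.007 -1.    -0.001] F [0.2 0.5 0.5] M [0.03 0.38 0.02] op 62.2 q [-0.34  0.24  1.91  0.6   0.38  0.75]
rotdeg 0.4425700137646171 dist 38.166013461781596
[12.6, -0.1, -1.6] [-0.002, 0.001, -0.001]
[12.6, -0.1, -1.6] [-0.002, 0.001, -0.001]
[12.6, -0.0, -1.6] [-0.002, 0.001, -0.001]
```

View pics/side3.png

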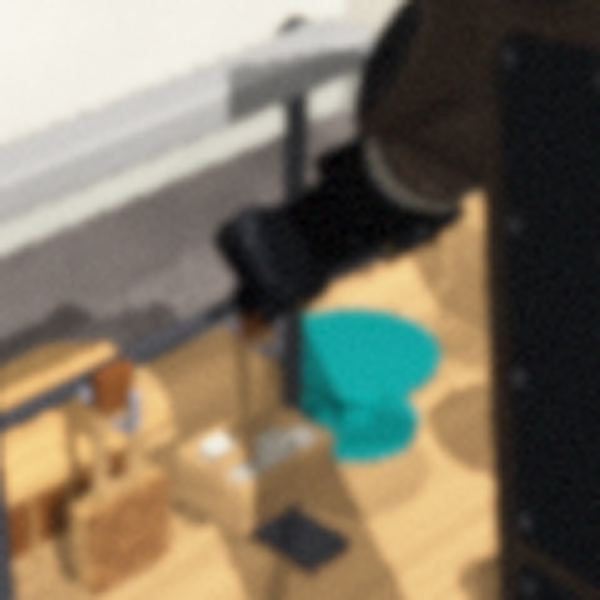

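View pics/top3.png

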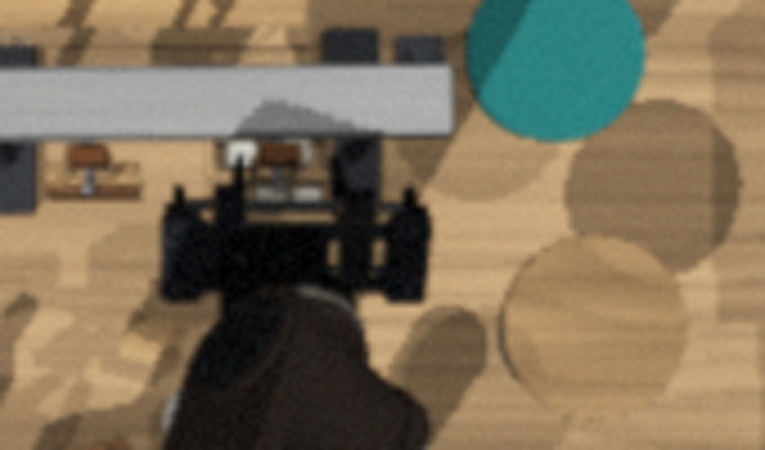

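Emit:
step_arm(rows=[[0, 0, -5, 0, 0, 0], [0, 0, 0, 0, 0, 0]])

```text
t: 3.22
eef_pos: [616.6, -85.7, 318.6]
tcp_rot: [1.571, 0.866, -0.007]
ft_force: [-0.1, 0.3, -0.8]
opening: 0.648
```

Run:
```python
from h import *
rep()
im=env.read_camera("top")[:,:,::-1]; a=cv2.resize(im[145:200,310:370],None,fx=10,fy=10,interpolation=cv2.INTER_CUBIC); cv2.imwrite("pics/top4.png",np.clip(a.astype(float)*1.8+20,0,255).astype(np.uint8))
s,p,R,g=cur()
for k in(-31,31): print(proj("top",p+25*R.as_matrix()[:,0]+k*R.as_matrix()[:,2]))
plan([645,-86.5,284],Rt(0.7,0,-1),3)
```

```text
t 3.23 tcp [616.6 -85.7 318.6] grasp [620.5 -85.8 314. ] a [ 0.648 -0.004 -0.762] z [-0.007 -1.    -0.   ] F [-0.1  0.3 -0.8] M [0.02 0.33 0.02] op 61.6 q [-0.33  0.24  1.91  0.59  0.37  0.77]
(np.float64(331.87385448614526), np.float64(165.98327164531085))
(np.float64(351.01836388477926), np.float64(166.11352830181434))
rotdeg 0.48724261377676786 dist 38.774509403246185
[12.9, -0.3, 0.1] [-0.002, 0.002, -0.002]
[12.9, -0.3, 0.2] [-0.002, 0.002, -0.002]
[12.9, -0.2, 0.2] [-0.002, 0.002, -0.002]
```

View pics/top4.png

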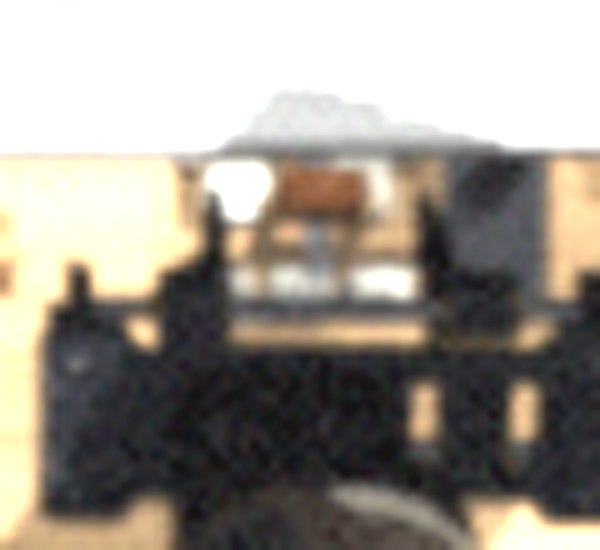

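Emit:
step_arm(rows=[[13, 0, 0, 0, 0, 0], [13, 0, 0, 0, 0, 0], [12, 0, 0, 0, 0, 0], [2, 0, 0, 0, 0, 0], [0, 0, 0, 0, 0, 0]])

```text
t: 3.9
eef_pos: [644.6, -86.1, 285.3]
tcp_rot: [1.571, 0.867, -0.007]
ft_force: [0.5, -0.3, 0.3]
opening: 0.654
```

Run:
```python
from h import *
rep()
im=env.read_camera("top")[:,:,::-1]; a=cv2.resize(im[145:200,310:370],None,fx=10,fy=10,interpolation=cv2.INTER_CUBIC); cv2.imwrite("pics/top5.png",np.clip(a.astype(float)*1.8+20,0,255).astype(np.uint8))
im=env.read_camera("side")[:,:,::-1]; cv2.imwrite("pics/side5.png",np.clip(1.4*cv2.resize(im[130:230,280:380],None,fx=6,fy=6,interpolation=cv2.INTER_CUBIC).astype(float),0,255).astype(np.uint8))
plan([645,-86.5,284],Rt(0.7,0,-1),1)
```

```text
t 3.9 tcp [644.6 -86.1 285.3] grasp [648.5 -86.2 280.7] a [ 0.647 -0.004 -0.762] z [-0.007 -1.    -0.   ] F [ 0.5 -0.3  0.3] M [0.07 0.38 0.01] op 62.2 q [-0.31  0.32  1.89  0.67  0.31  0.69]
rotdeg 0.48270090788982706 dist 4.37685216446941
[-4.3, -0.7, 0.4] [-0.006, 0.005, -0.004]
```

View pics/top5.png

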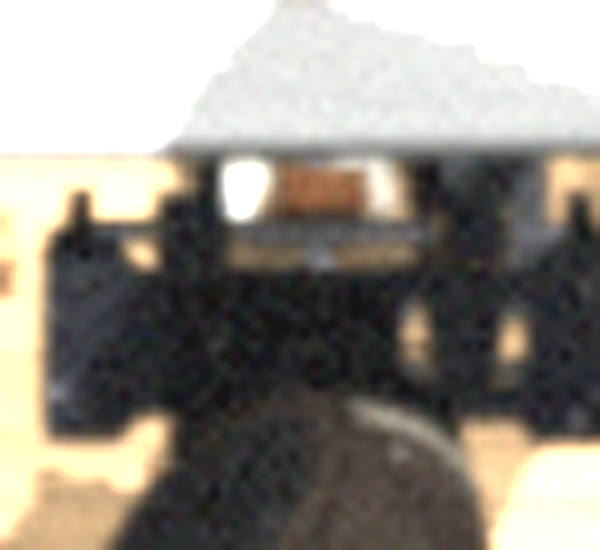

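View pics/side5.png

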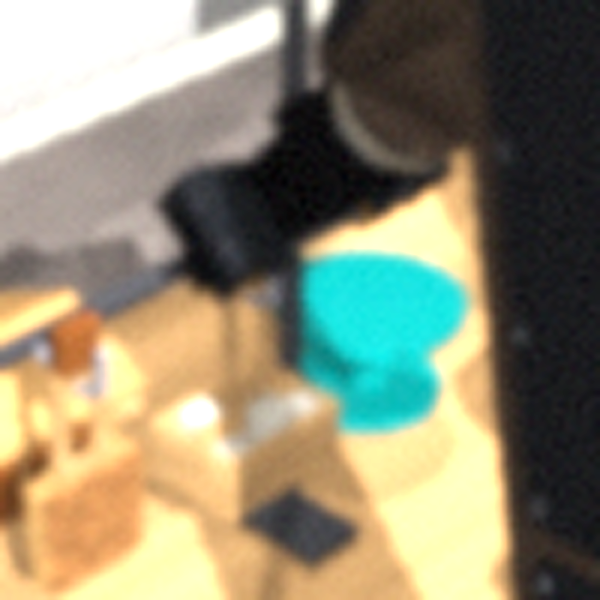

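Emit:
step_arm(rows=[[-4, -1, 0, 0, 0, 0], [0, 0, 0, 0, 0, 0]])

```text
t: 4.25
eef_pos: [640.7, -86.2, 289.0]
tcp_rot: [1.57, 0.866, -0.008]
ft_force: [0.3, 0.2, 0.4]
opening: 0.654
```

Emit:
step_arm(rows=[[0, 0, 0, 0, 0, 0], [0, 0, 0, 0, 0, 0], [0, 0, 0, 0, 0, 0], [0, 0, 0, 0, 0, 0], [0, 0, 0, 0, 0, 0], [0, 0, 0, 0, 0, 0]], grip=10)

```text
t: 5.0
eef_pos: [640.7, -86.3, 289.6]
tcp_rot: [1.57, 0.865, -0.008]
ft_force: [0.0, 0.3, 1.0]
opening: 0.317
```

Run:
```python
from h import *
rep()
```

```text
t 5.0 tcp [640.7 -86.3 289.6] grasp [644.6 -86.3 285. ] a [ 0.649 -0.005 -0.761] z [-0.007 -1.     0.001] F [0.  0.3 1. ] M [-0.01  0.33  0.02] op 30.2 q [-0.31  0.31  1.9   0.67  0.32  0.69]
```

Emit:
step_arm(rows=[[-4, 3, 0, 0, 0, 0], [-4, 3, 0, 0, 0, 0], [0, 0, 0, 0, 0, 0]])

```text
t: 5.38
eef_pos: [639.5, -86.0, 299.1]
tcp_rot: [1.571, 0.867, -0.007]
ft_force: [0.7, -0.6, -3.2]
opening: 0.315
```

Run:
```python
from h import *
rep()
```

```text
t 5.38 tcp [639.5 -86.  299.1] grasp [643.3 -86.  294.5] a [ 0.647 -0.004 -0.763] z [-0.007 -1.    -0.   ] F [ 0.7 -0.6 -3.2] M [ 0.04  0.7  -0.02] op 29.9 q [-0.31  0.3   1.89  0.62  0.34  0.74]
```

Emit:
step_arm(rows=[[-6, 6, 0, 0, 0, 0], [-6, 6, 0, 0, 0, 0], [-6, 5, 0, 0, 0, 0], [-5, 4, 0, 0, 0, 0], [0, 0, 0, 0, 0, 0]])

```text
t: 6.0
eef_pos: [640.2, -85.8, 331.2]
tcp_rot: [1.572, 0.869, -0.006]
ft_force: [0.2, 1.0, -2.2]
opening: 0.314
```

Run:
```python
from h import *
rep()
im=env.read_camera("side")[:,:,::-1]; cv2.imwrite("pics/side6.png",np.clip(1.4*cv2.resize(im[110:230,270:390],None,fx=5,fy=5,interpolation=cv2.INTER_CUBIC).astype(float),0,255).astype(np.uint8))
```

```text
t 6.0 tcp [640.2 -85.8 331.2] grasp [644.1 -85.9 326.6] a [ 0.646 -0.004 -0.764] z [-0.007 -1.    -0.001] F [ 0.2  1.  -2.2] M [0.06 0.64 0.06] op 29.8 q [-0.31  0.26  1.84  0.51  0.41  0.87]
```

View pics/side6.png

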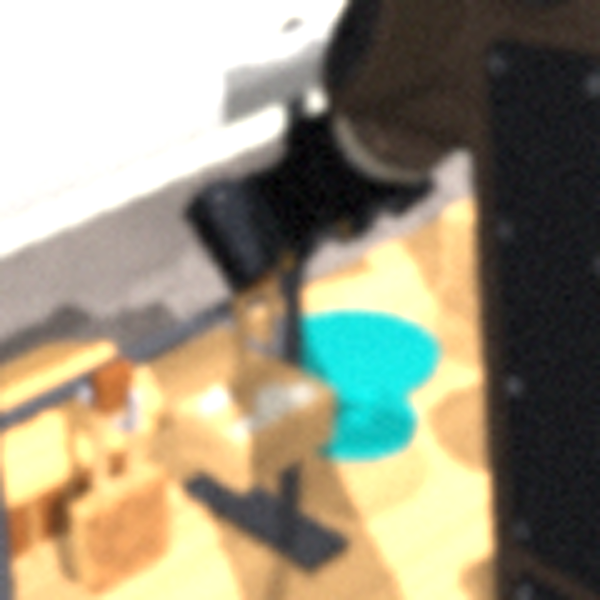

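Emit:
step_arm(rows=[[-5, -6, 0, 0, 0, 0], [-5, -6, 0, 0, 0, 0], [-5, -6, 0, 0, 0, 0], [0, 0, 0, 0, 0, 0]])

```text
t: 6.55
eef_pos: [614.4, -85.5, 329.7]
tcp_rot: [1.573, 0.871, -0.005]
ft_force: [0.4, 0.1, -3.6]
opening: 0.311
```

Run:
```python
from h import *
rep()
```

```text
t 6.55 tcp [614.4 -85.5 329.7] grasp [618.2 -85.5 325.1] a [ 0.644 -0.003 -0.765] z [-0.007 -1.    -0.001] F [ 0.4  0.1 -3.6] M [ 0.03  0.67 -0.01] op 29.6 q [-0.33  0.22  1.89  0.55  0.4   0.81]
```

Emit:
step_arm(rows=[[-7, -6, 0, 0, 0, 0], [-7, -7, 0, 0, 0, 0], [-7, -7, 0, 0, 0, 0], [-7, -7, 0, 0, 0, 0], [-8, -8, 0, 0, 0, 0], [-10, -8, 0, 0, 0, 0], [-12, -8, 0, 0, 0, 0], [0, 0, 0, 0, 0, 0]])

```text
t: 7.55
eef_pos: [532.2, -84.9, 342.5]
tcp_rot: [1.572, 0.87, -0.006]
ft_force: [-0.7, -0.2, -3.6]
opening: 0.313
```

Run:
```python
from h import *
rep()
im=env.read_camera("side")[:,:,::-1]; cv2.imwrite("pics/side7.png",im)
im=env.read_camera("top")[:,:,::-1]; cv2.imwrite("pics/top7.png",cv2.resize(im[120:270,260:460],None,fx=4,fy=4,interpolation=cv2.INTER_CUBIC))
```

```text
t 7.55 tcp [532.2 -84.9 342.5] grasp [536.1 -84.9 337.9] a [ 0.645 -0.004 -0.764] z [-0.007 -1.    -0.001] F [-0.7 -0.2 -3.6] M [0.   0.73 0.04] op 29.8 q [-0.39  0.08  2.04  0.62  0.43  0.69]
```

View pics/side7.png

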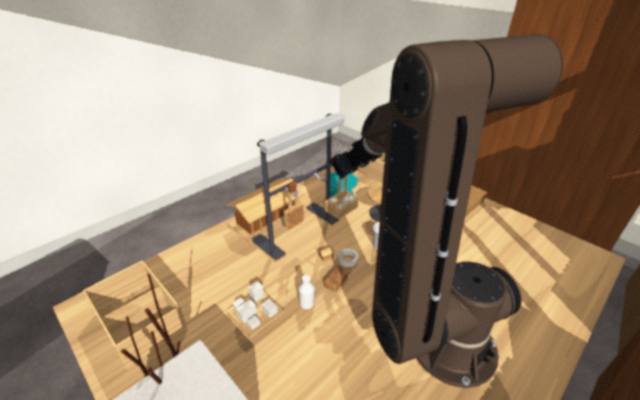

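View pics/top7.png

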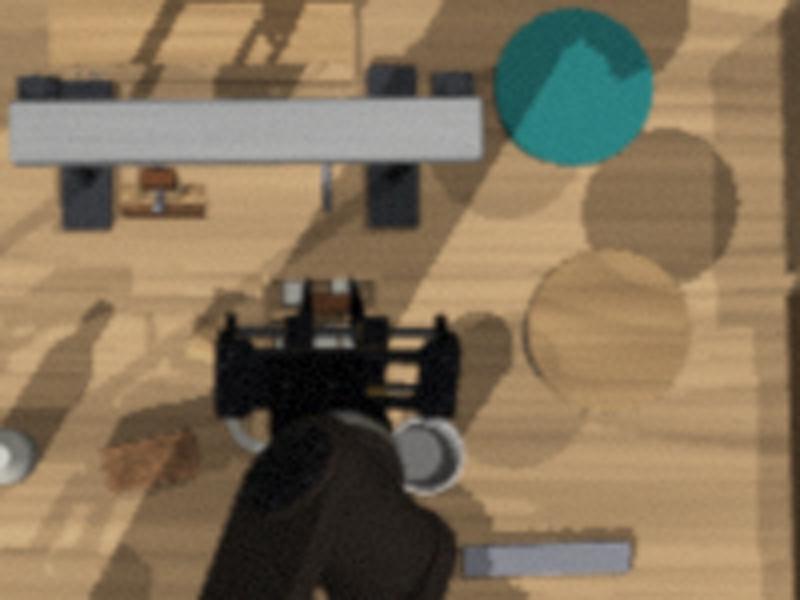

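Run:
```python
from h import *
print(onz("top",260+331/4,120+302/4,345),onz("top",412.2,202.3,105))
plan([526,-355,340],Rt(0.7,-0.5,-1),16)
```

```text
[533.84905693 -86.95437908 345.        ] [ 526.65784777 -355.93026807  105.        ]
rotdeg 28.266759351292485 dist 268.36585122980995
[-0.5, -0.3, 16.8] [0.024, -0.02, -0.0]
[-0.1, 0.1, 16.8] [0.024, -0.02, -0.0]
[0.2, 0.5, 16.8] [0.024, -0.02, -0.0]
[0.5, 0.9, 16.7] [0.024, -0.02, -0.0]
[0.9, 1.3, 16.7] [0.024, -0.02, -0.0]
[1.2, 1.7, 16.6] [0.024, -0.02, -0.0]
[1.5, 2.1, 16.6] [0.024, -0.02, -0.0]
[1.9, 2.4, 16.5] [0.024, -0.02, -0.0]
[2.2, 2.8, 16.4] [0.024, -0.02, -0.0]
[2.5, 3.2, 16.3] [0.024, -0.02, -0.0]
[2.8, 3.6, 16.1] [0.024, -0.02, -0.0]
[3.1, 4.0, 16.0] [0.024, -0.02, -0.0]
[3.5, 4.4, 15.8] [0.024, -0.02, -0.0]
[3.8, 4.7, 15.6] [0.024, -0.02, -0.0]
[4.1, 5.1, 15.5] [0.024, -0.02, -0.0]
[4.4, 5.5, 15.2] [0.024, -0.02, -0.0]
```

Emit:
step_arm(rows=[[0, 0, 8, 0.024, -0.02, 0], [0, 0, 14, 0.024, -0.02, 0], [0, 0, 17, 0.024, -0.02, 0], [0, 1, 17, 0.024, -0.02, 0], [1, 1, 17, 0.024, -0.02, 0], [1, 2, 17, 0.024, -0.02, 0], [1, 2, 17, 0.024, -0.02, 0], [2, 2, 17, 0.024, -0.02, 0]])

```text
t: 8.65
eef_pos: [526.4, -217.6, 343.0]
tcp_rot: [1.575, 0.871, -0.268]
ft_force: [-0.7, -0.6, -3.5]
opening: 0.311
```

Run:
```python
from h import *
rep()
plan([526,-355,340],Rt(0.7,-0.5,-1),9)
```

```text
t 8.65 tcp [ 526.4 -217.6  343. ] grasp [ 530.1 -218.6  338.4] a [ 0.621 -0.171 -0.765] z [-0.268 -0.964 -0.003] F [-0.7 -0.6 -3.5] M [ 0.26  0.66 -0.01] op 29.6 q [-0.6   0.13  1.98  0.54  0.42  0.81]
rotdeg 13.122950320545717 dist 135.583854558843
[2.2, 2.9, 14.6] [0.019, -0.017, 0.0]
[2.4, 3.2, 14.5] [0.019, -0.017, 0.0]
[2.7, 3.5, 14.4] [0.019, -0.017, 0.0]
[2.9, 3.8, 14.3] [0.019, -0.017, 0.0]
[3.1, 4.0, 14.2] [0.019, -0.017, 0.0]
[3.4, 4.3, 14.0] [0.019, -0.017, 0.0]
[3.6, 4.6, 13.9] [0.019, -0.017, 0.0]
[3.8, 4.8, 13.7] [0.019, -0.017, 0.0]
[4.1, 5.1, 13.6] [0.019, -0.017, 0.0]
```

Emit:
step_arm(rows=[[2, 3, 15, 0.019, -0.017, 0], [2, 3, 15, 0.019, -0.017, 0], [3, 3, 15, 0.019, -0.017, 0], [3, 4, 15, 0.019, -0.017, 0], [3, 4, 15, 0.019, -0.017, 0], [3, 4, 15, 0.019, -0.017, 0], [4, 5, 13, 0.019, -0.017, 0], [4, 5, 12, 0.019, -0.017, 0]])

```text
t: 9.65
eef_pos: [521.4, -348.3, 344.5]
tcp_rot: [1.565, 0.871, -0.494]
ft_force: [0.2, -0.3, -3.6]
opening: 0.315
```

Emit:
step_arm(rows=[[0, 0, 0, 0, 0, 0], [0, 0, 0, 0, 0, 0], [0, 0, 0, 0, 0, 0]])

```text
t: 10.02
eef_pos: [521.4, -348.5, 344.2]
tcp_rot: [1.565, 0.872, -0.494]
ft_force: [-0.4, -0.4, -3.8]
opening: 0.315
```

Run:
```python
from h import *
rep()
plan([526,-355,340],Rt(0.7,-0.5,-1),1)
im=env.read_camera("side")[:,:,::-1]; cv2.imwrite("pics/side8.png",im)
im=env.read_camera("top")[:,:,::-1]; cv2.imwrite("pics/top8.png",cv2.resize(im[120:270,300:500],None,fx=4,fy=4,interpolation=cv2.INTER_CUBIC))
```

```text
t 10.03 tcp [ 521.4 -348.5  344.2] grasp [ 524.8 -350.4  339.6] a [ 0.567 -0.305 -0.765] z [-0.471 -0.882  0.003] F [-0.4 -0.4 -3.8] M [0.41 0.61 0.  ] op 29.9 q [-0.76  0.22  1.86  0.43  0.42  0.96]
rotdeg 0.6030922891588606 dist 4.784709282140841
[1.8, 2.7, 3.5] [0.01, -0.004, 0.001]
```

View pics/side8.png

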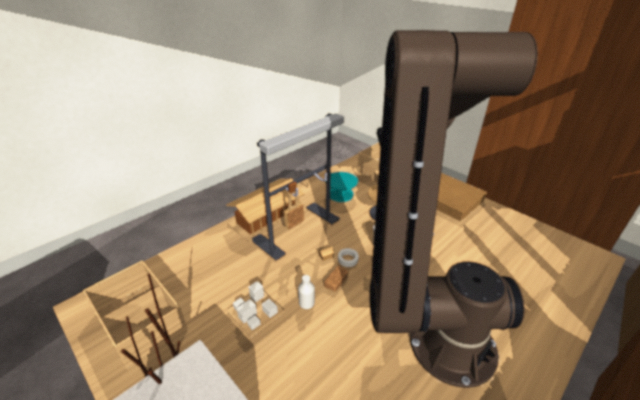

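View pics/top8.png

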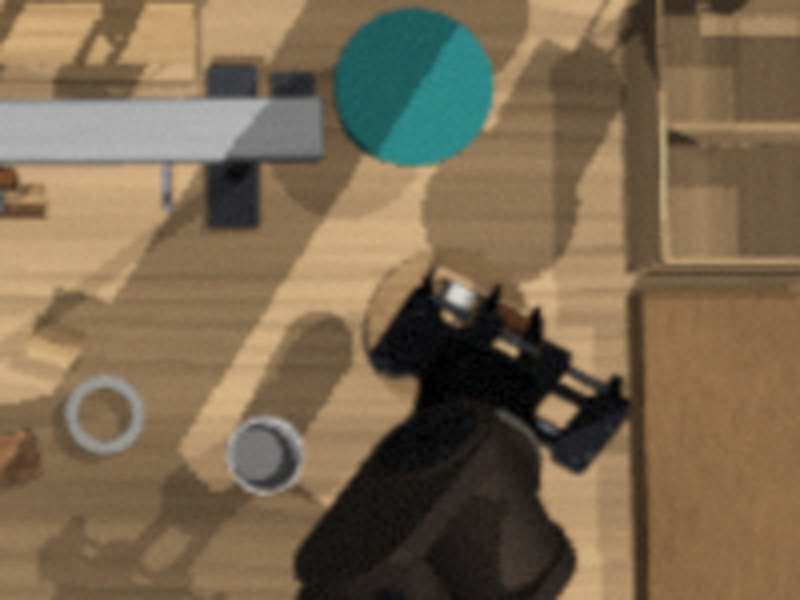

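Emit:
step_arm(rows=[[2, 3, 4, 0.01, -0.004, 0], [6, -5, 0, 0, 0, 0], [6, -5, 0, 0, 0, 0], [6, -5, 0, 0, 0, 0], [4, -4, 0, 0, 0, 0], [0, 0, 0, 0, 0, 0]])

```text
t: 10.88
eef_pos: [522.3, -353.5, 312.8]
tcp_rot: [1.571, 0.873, -0.5]
ft_force: [0.1, 0.7, -2.2]
opening: 0.31
```

Run:
```python
from h import *
rep()
print(onz("top",428.2,200,347))
plan([526,-355,310],Rt(0.7,-0.5,-1),1)
```

```text
t 10.88 tcp [ 522.3 -353.5  312.8] grasp [ 525.7 -355.3  308.2] a [ 0.564 -0.308 -0.766] z [-0.48  -0.877 -0.   ] F [ 0.1  0.7 -2.2] M [ 0.39  0.66 -0.  ] op 29.5 q [-0.77  0.26  1.9   0.52  0.35  0.88]
[ 519.64937862 -352.53451991  347.        ]
rotdeg 0.11658188667100551 dist 1.8109065225626204
[-1.3, 1.2, -0.4] [-0.001, 0.0, 0.002]
```

Emit:
step_arm(rows=[[1.5, -1.3, 0, 0, 0, 0], [1.5, -1.3, 0, 0, 0, 0], [1.5, -1.3, 0, 0, 0, 0], [1.5, -1.3, 0, 0, 0, 0], [1.5, -1.3, 0, 0, 0, 0], [0, 0, 0, 0, 0, 0]])

```text
t: 11.62
eef_pos: [522.4, -353.5, 302.9]
tcp_rot: [1.571, 0.872, -0.501]
ft_force: [0.3, 0.2, -3.3]
opening: 0.314
```

Run:
```python
from h import *
rep()
```

```text
t 11.62 tcp [ 522.4 -353.5  302.9] grasp [ 525.7 -355.4  298.3] a [ 0.565 -0.309 -0.765] z [-0.48  -0.877  0.   ] F [ 0.3  0.2 -3.3] M [0.44 0.63 0.  ] op 29.8 q [-0.77  0.27  1.91  0.56  0.33  0.83]
```

Emit:
step_arm(rows=[[1.5, -1.3, 0, 0, 0, 0], [1.5, -1.3, 0, 0, 0, 0], [1.5, -1.3, 0, 0, 0, 0], [1.5, -1.3, 0, 0, 0, 0], [1.5, -1.3, 0, 0, 0, 0], [0, 0, 0, 0, 0, 0]])

```text
t: 12.38
eef_pos: [522.2, -353.5, 292.2]
tcp_rot: [1.571, 0.872, -0.501]
ft_force: [-0.1, -0.1, -2.8]
opening: 0.311
```

Emit:
step_arm(rows=[[1.5, -1.3, 0, 0, 0, 0], [1.5, -1.3, 0, 0, 0, 0], [0, 0, 0, 0, 0, 0]])

```text
t: 12.75
eef_pos: [522.3, -353.7, 288.5]
tcp_rot: [1.57, 0.87, -0.501]
ft_force: [-0.1, 0.3, -1.2]
opening: 0.313
```

Emit:
step_arm(rows=[[0, 0, 0, 0, 0, 0], [0, 0, 0, 0, 0, 0]])

```text
t: 13.0
eef_pos: [522.3, -353.6, 288.8]
tcp_rot: [1.57, 0.87, -0.501]
ft_force: [-1.3, 1.2, -1.2]
opening: 0.315
```

Emit:
step_arm(rows=[[0.8, -0.6, 0, 0, 0, 0], [0, 0, 0, 0, 0, 0]])

```text
t: 13.25
eef_pos: [522.4, -353.7, 288.0]
tcp_rot: [1.57, 0.87, -0.502]
ft_force: [-0.2, 1.2, -0.3]
opening: 0.315
```

Emit:
step_arm(rows=[[0.8, -0.6, 0, 0, 0, 0], [0, 0, 0, 0, 0, 0]])

```text
t: 13.5
eef_pos: [522.5, -353.8, 287.4]
tcp_rot: [1.57, 0.869, -0.502]
ft_force: [-1.8, 1.3, 0.8]
opening: 0.311
```

Run:
```python
from h import *
rep()
print(onz("top",412.2,202.3,113))
im=env.read_camera("top")[:,:,::-1]; cv2.imwrite("pics/top9.png",cv2.resize(im[170:230,380:460],None,fx=9,fy=9,interpolation=cv2.INTER_CUBIC))
```

```text
t 13.5 tcp [ 522.5 -353.8  287.4] grasp [ 525.9 -355.7  282.8] a [ 0.566 -0.311 -0.764] z [-0.48  -0.877  0.   ] F [-1.8  1.3  0.8] M [0.53 0.56 0.09] op 29.6 q [-0.77  0.29  1.93  0.63  0.29  0.75]
[ 526.18926266 -354.16986905  113.        ]
```

View pics/top9.png

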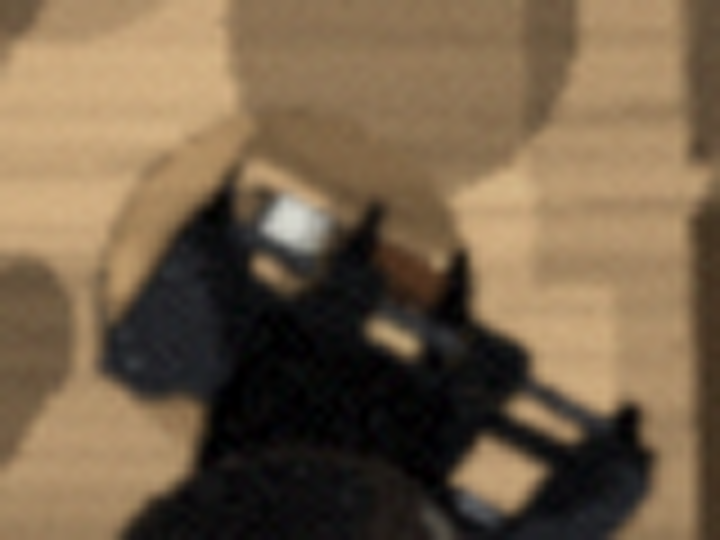

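Emit:
step_arm(rows=[[0.4, -0.3, 0, 0, 0, 0], [0, 0, 0, 0, 0, 0]])

```text
t: 13.8
eef_pos: [522.6, -353.9, 287.1]
tcp_rot: [1.57, 0.868, -0.502]
ft_force: [-2.6, 1.0, 1.4]
opening: 0.31
```

Emit:
step_arm(rows=[[0, 0, 0, 0, 0, 0], [0, 0, 0, 0, 0, 0], [0, 0, 0, 0, 0, 0]], grip=34)

```text
t: 14.18
eef_pos: [522.8, -354.2, 287.1]
tcp_rot: [1.569, 0.868, -0.503]
ft_force: [0.4, 0.4, -0.1]
opening: 0.358
```

Emit:
step_arm(rows=[[0, 0, 0, 0, 0, 0], [0, 0, 0, 0, 0, 0], [0, 0, 0, 0, 0, 0], [0, 0, 0, 0, 0, 0]], grip=60)

```text
t: 14.68
eef_pos: [522.9, -354.3, 287.1]
tcp_rot: [1.569, 0.868, -0.503]
ft_force: [0.5, -0.6, 0.1]
opening: 0.627
```

Run:
```python
from h import *
rep()
im=env.read_camera("top")[:,:,::-1]; cv2.imwrite("pics/top10.png",cv2.resize(im[170:230,380:460],None,fx=9,fy=9,interpolation=cv2.INTER_CUBIC))
```

```text
t 14.68 tcp [ 522.9 -354.3  287.1] grasp [ 526.3 -356.1  282.5] a [ 0.566 -0.312 -0.763] z [-0.481 -0.877  0.001] F [ 0.5 -0.6  0.1] M [ 0.22  0.31 -0.02] op 59.6 q [-0.77  0.29  1.93  0.64  0.29  0.75]
```

View pics/top10.png

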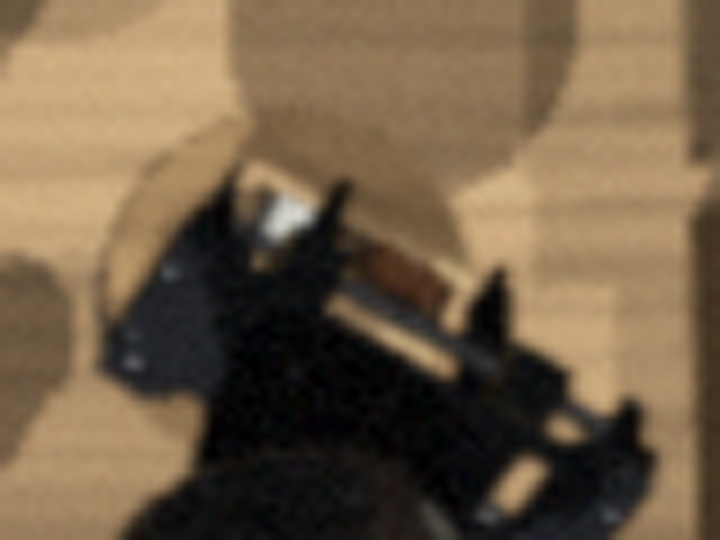

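Released with no force left on the wrist, and the tab sits freely between the fingers (centre about (405,275) in the crop). Now I back out along the tool axis.

Emit:
step_arm(rows=[[-8, 0, 0, 0, 0, 0], [-12, 0, 0, 0, 0, 0], [-16, 0, 0, 0, 0, 0], [-20, 0, 0, 0, 0, 0], [-25, 0, 0, 0, 0, 0], [-30, 0, 0, 0, 0, 0], [-30, 0, 0, 0, 0, 0], [0, 0, 0, 0, 0, 0]])

```text
t: 15.72
eef_pos: [436.9, -306.9, 403.3]
tcp_rot: [1.564, 0.864, -0.508]
ft_force: [-0.0, 0.1, -0.4]
opening: 0.633
```

Emit:
step_arm(rows=[[-20, -30, 0, 0, 0, 0], [-20, -30, 0, 0, 0, 0], [-20, -30, 0, 0, 0, 0], [0, 0, 0, 0, 0, 0], [0, 0, 0, 0, 0, 0]])

```text
t: 16.35
eef_pos: [340.5, -254.0, 388.3]
tcp_rot: [1.564, 0.866, -0.51]
ft_force: [-0.0, -0.5, 0.4]
opening: 0.63
```

Run:
```python
from h import *
rep()
im=env.read_camera("top")[:,:,::-1]; cv2.imwrite("pics/top11.png",cv2.resize(im[120:270,260:460],None,fx=4,fy=4,interpolation=cv2.INTER_CUBIC))
im=env.read_camera("side")[:,:,::-1]; cv2.imwrite("pics/side11.png",im)
```

```text
t 16.35 tcp [ 340.5 -254.   388.3] grasp [ 343.9 -255.9  383.8] a [ 0.566 -0.316 -0.761] z [-0.483 -0.875  0.005] F [-0.  -0.5  0.4] M [ 0.26  0.33 -0.03] op 60.0 q [-0.97 -0.18  2.14  0.54  0.59  0.74]
```

View pics/top11.png

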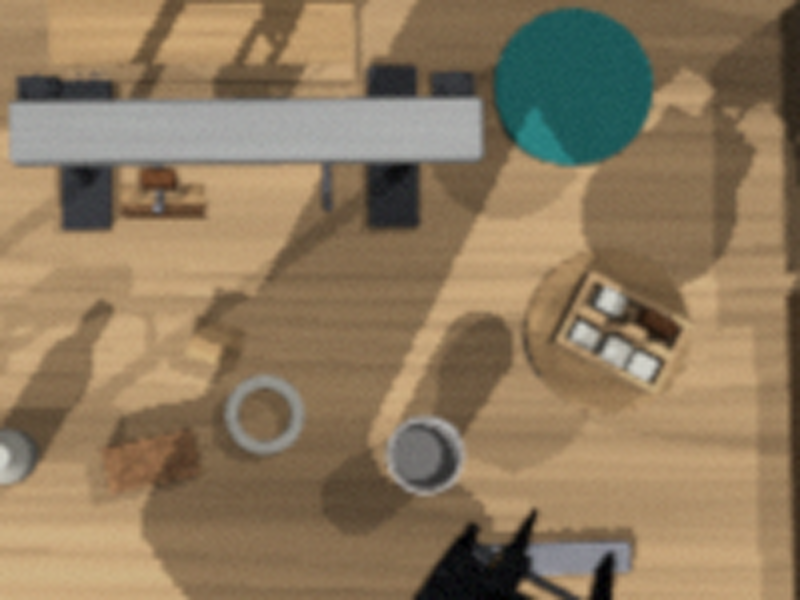

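View pics/side11.png

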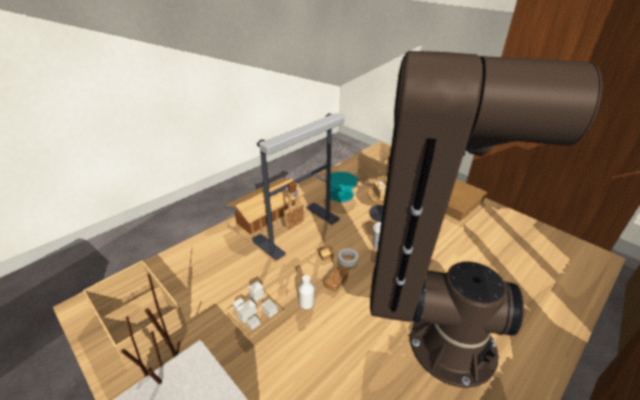

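Run:
```python
from h import *
P=[(592,270),(690,325),(650,392),(557,342)]
W=np.array([onz("top",260+a/4,120+b/4,158) for a,b in P]);print(W.round(1),W.mean(0).round(1),[np.linalg.norm(W[i]-W[(i+1)%4]).round(1) for i in range(4)])
print(onz("top",412.2,202.3,113), onz("top",260+658/4,120+324/4,291))
```

```text
[[ 576.2 -330.2  158. ]
 [ 527.3 -416.1  158. ]
 [ 468.1 -379.7  158. ]
 [ 512.2 -298.3  158. ]] [ 520.9 -356.1  158. ] [np.float64(98.8), np.float64(69.5), np.float64(92.6), np.float64(71.5)]
[ 526.18926266 -354.16986905  113.        ] [ 519.97870956 -354.86462768  291.        ]
```

```bash
python3 -c "
from cell import env
print(env.job_done(), env.state()['t'])"
```

```text
the job is handed in; nothing more can be done
the job is handed in; nothing more can be done
```

I moved the caddy from its hook to the wooden turntable, released it and handed the job in; `job_done` gives no verdict. The last clock reading before handing in was about 16.4 s of the 53 s allowed.

- **Lift-off:** I gripped the tab with the tool tilted 40° (opening 30 mm, matching the tab). I raised the caddy about 41 mm and drew it off the tip along the rack's -x. The wrist showed about 3 N throughout, consistent with the caddy's weight.
- **Set-down:** I lowered the caddy in small steps until the wrist force went from -3.5 N to about +1 N, so it was resting on the disc while still held. From the contact, the disc's top is at about 113 mm. Then I opened the fingers; the wrist force fell to about zero, and the arm is now backed well clear.
- **Final checks from the last top picture:**
  - The caddy's centre measures (521, -356) mm and the disc's centre (526, -354) mm, about 6 mm apart against the 20 mm allowed.
  - The tab's top lies directly over the box centre within 2 mm, so the caddy stands upright.
  - The paddle still hangs in its place, and the loose things look unmoved.
- **Not confirmed:**
  - The side camera never got a clear view of the turntable past the arm. Its height comes only from the contact, and the caddy's position and uprightness from the top view alone.
  - While the caddy was held, the tab's image position and the arm's reading differed by up to about 5 mm in x.

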